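# Set a maple blank out over the sawing rest

### The arm

A 7-joint arm with a two-finger parallel gripper is mounted at the origin on the work surface. World frame = base frame: x ahead of the robot, y to its left, z up, the work surface at z = 0. Lengths are in m, angles in rad, forces in N, time in s.
With the tool pointing down it reaches from about 0.4 to 0.85 m from the base axis. Payload 4.5 kg.
Tool frame: the origin (TCP) lies where the fingers leave the gripper's body, on its centre line; the fingertips stand 64 mm ahead of it and the grasp point (between the pads) lies 45 mm ahead of it; z points along the fingers, y is the line along which they close (so a half turn about z gives the same grasp; the last joint's range is limited). The gripper opens to 88 mm and grips with 3 to 60 N. Pads are 18 mm wide; open, the fingers measure 123 mm over their backs; the gripper's body (75 mm by 187 mm) begins 45 mm behind the grasp point.
Start: joints at [1.345, 0.689, -0.195, 1.565, 0.157, 0.902, -0.215], TCP at [0.161, -0.604, 0.303] pointing down, gripper open.
Joint ranges: [-3.01, 3.01], [-0.46, 2.08], [-1.47, 1.51], [0.13, 2.56], [-1, 4.14], [0.04, 2.09], [-2.66, 2.66]. Speed limits (rad/s): [2.57, 2.57, 3.14, 3.14, 3.14, 3.14, 3.14].

### API

Orientations are given as a unit quaternion [x, y, z, w].
In Python, from plant import r gives the robot as it stands.
- The arm moves only by the tool play_rows, never from a script. Its arguments are lists of equal length, an entry for each row: "translation": the shift along the tool's x, y, z in m, a list of three; "delta_rot": the turn, a rotation vector about the tool's x, y, z in degrees, a list of three; "grip": the opening, from -1 (shut) to 1 (fully open). In form: {"translation": [[x, y, z], ...], "delta_rot": [[rx, ry, rz], ...], "grip": [grip, ...]}. A call has 1 to 20 rows; each row shifts and turns the commanded pose from where the row before left it, along the tool's axes as they then stand; what a row does not reach is not made up. A row lasts 1/8 s, in which the tool goes at most 62.5 mm and 10.7 degrees, less where a joint would pass 70% of its speed; a pose out of reach is approached as far as the arm can. A call with a gripper value outside its range is refused whole. The fingers move at their own pace and stop on an object; "squeeze" is the grip in N (left out, the last holds). Time passes only in rows, so rows that do not move let the fingers close. It gives the time, the measured TCP pose, the force, the opening and the grip force at its end, in the units of the state.
- r.get_state(): the state, without advancing time (a new reading comes with each control period).
- r.snapshot(name): name is "scene" or "side" or "wrist"; returns the picture (384x512x3 uint8, blue, green, red); there is no depth.
- r.get_calibration(name): a dict with "intrinsics" (3x3 intrinsics, pixels), "k1" (the pictures are not rectified: a ray, as slopes to the right and down, at radius r is drawn at 1 + k1 r^2 times it, then the intrinsics apply), "eye" and "rotation" of the camera in the world. Camera axes: x right, y up, looking along -z (the intrinsics and any distortion apply to the point x, -y, -z); pixel columns grow to the right and rows downward; lengths in m; the calibration is good to about 2 mm. A picture is of the moment at which its call begins: read the wrist's pose just before it. get_calibration takes no time and is no camera call; for the wrist camera it gives the pose at the moment of the call.
- r.finish_job(): hands the job in; it is judged then, once.
Trained networks look in the newest picture that a camera, given by its name, has taken for a name from the list of things; names that differ only in an ending like _2 or _b are one class to them, and where a whole thing is asked for, a point or a joint stands for the part that bears it (a point fixed in the world has none). Each returns a list of dicts, best first, with "confidence" (0 to 1); they miss things now and then, are a little off and sometimes report something else, mostly with a low value. They report only what shows in the picture. A call takes as long as a camera call. They do not tell look-alikes from the thing itself.
- r.look_for(camera, target): "point" ([x, y, z] in m, in world coordinates, good to about 4 mm: the middle of the surface that is visible of it).
- r.silhouettes(camera, target): "pixels" (384x512 bool, what is visible of it).
The state is a dict: "clock": time; "q": joint angles; "qd": joint speeds; "joint_torque": joint torques, N m; "tool_pos": TCP position; "eef_rot": TCP orientation; "contact_force": force on the tool from outside, world axes, zero at the start; "moment": the same for the moment, N m; "opening": opening from 0.0 (shut) to 1.0 (fully open); "finger_force": force on a finger pad.
Only numpy, scipy, OpenCV 4.12 (cv2) and the standard library are available. Lean on these libraries where they do the work, as an engineer would, in place of code of your own. Each camera call takes 0.05 s, during which the arm holds its last target. There are 200 camera calls.

### The job

On the violin maker's bench, first swing the clamp lever on the sawing rest fully open, right over to its stop, so that its claw no longer shuts the maple board in. Then slide the board straight out along the rest, lying flat on it all the way and never lifted or tipped, until its outer end is level with the pointer of the gauge: more than half of it then overhangs the end of the rest, so keep hold of it and finish while still holding it flat on the rest, ready for the saw. Leave the jar, the gouge and the log alone.

Things in the scene. Friction and masses are not known exactly. Their poses are not given: they have to be found in the camera images.
- rest: Sawing rest, fixed: a level wooden ledge 240 mm long (x), 30 wide (y), top 70 mm above the bench, on a foot 110 wide, 15 high. Origin on the bench below its middle; x runs along it, outward, the way the board is to slide (roughly the robot's left); y roughly towards the robot. The ledge ends at x = +120, beyond it is air. Hinge block 34 x 22 mm, 97 tall, at x = 105, y = +39.
- rest_edge (a point): Middle of the ledge's outer top edge (rest frame 120, 0, 70 mm), over which the board is slid.
- board: Loose maple blank 260 mm long (x), 45 wide (y), 18 thick, 0.1 to 0.21 kg, lying along the rest and 7 mm wider than the ledge on either side, so fingers can pass down beside it. Origin at the centre of its underside; x points to the outer end, z up. At the start its outer end is 4 to 22 mm short of the claw.
- board_end (a point): Middle of the board's outer end face, 9 mm above its underside (board frame 130, 0, 9 mm).
- board_tail (a point): Middle of the board's rear end face, 9 mm above its underside (board frame -130, 0, 9 mm).
- clamp (a joint): Clamp lever's angle about a level hinge along the rest's x: 0 to 0.15 = shut, lying across the ledge to its -y side; it swings up, over the top (1.57 upright) and down to the +y side; 2.7 = fully open, at its stop. Stiff hinge (0.08 Nm), stays where left. Steel strip 26 mm wide, 8 thick; its claw hangs across the board's path, face at rest x = 108 mm; wooden handle at its end.
- clamp_hinge (a point): Point on the hinge axis of the lever (rest frame 105, 39, 97 mm). The handle's middle is 104 mm from it.
- clamp_handle (a point): Middle of the lever's handle, a flat wooden bar 14 mm wide along the rest's x, 22 thick, reaching 21 mm further along the lever. Shut: beside the ledge at rest 105, -65, 97 mm, free air below and beside. Pinched along rest x it can turn between the pads. With the lever at angle a it lies at rest y = 39 - 104 cos(a), z = 97 + 104 sin(a) mm.
- gauge: Steel gauge, fixed to the bench beyond the rest's end on its -y side: foot 50 x 50 x 12 mm, post 12 across and 92 tall at y = -80, level pointer blade (4 mm thick in x, 44 long) towards the board. Origin on the bench under the rest's centre line, level with the blade in x; axes parallel to the rest's.
- mark (a point): Tip of the gauge's pointer blade, 79 mm above the bench, about 13 mm beside the board's path (gauge frame 0, -36, 79 mm); x parallel to the rest's. The board's outer end is to come level with it. It is 148 to 178 mm beyond the end of the rest.
- jar: Bystander: amber glass jar 56 mm across, 75 mm tall; origin at the centre of its underside.
- gouge: Bystander: wood carving gouge lying on the bench, 210 mm long along its x, 30 mm high at most; origin under its middle.
- log: Bystander: short upright log 70 mm across, 60 mm tall; origin at the centre of its underside.
Not all that is in view belongs to the job. What is shaped like the gauge but blue or green is not meant.

How it is judged:
On the way:
1. the clamp lever is swung open (past 2.3 rad) while the board is still shut in behind where the claw was (value of joint clamp above 2.3 rad and x of board_end in the frame of rest below 0.118 m), for 0.2 s.
At the end, for the whole second after the job is handed in: Lever open past 2.3 rad. Board end level with the pointer within 5 mm along the rest; board along the rest (12 mm, 0.09 rad), flat on it (4 mm in height, 0.04 rad), at rest, held by the fingers (over 0.5 N), not touching the gauge (value of joint clamp above 2.3 rad and x of board_end in the frame of mark between -0.005 and 0.005 m and y of board in the frame of rest between -0.012 and 0.012 m and z of board_tail in the frame of rest between 0.075 and 0.083 m and angle between the x axis of board and the x axis of rest, either way round below 0.09 rad and angle between board's own z axis and vertical below 0.04 rad and contact force between the fingers and board above 0.5 N and contact force between board and gauge below 0.3 N and linear speed of board below 0.01 m/s); the arm keeps its last pose, push and grip.
It fails at once if the board is tipped (more than 0.15 rad) (angle between board's own z axis and vertical above 0.15 rad).
It fails at once if the board is lifted off the rest (more than 12 mm) or dropped (z of board in the frame of rest above 0.082 m or z of board in the frame of rest below 0.055 m).
It fails at once if the jar is moved (more than 15 mm) (distance of jar from where it was at the start of the episode above 0.015 m).
It fails at once if the gouge is moved (more than 15 mm) (distance of gouge from where it was at the start of the episode above 0.015 m).
It fails at once if the log is moved (more than 15 mm) (distance of log from where it was at the start of the episode above 0.015 m).
It also fails if it takes over 54 s, if anything falls off the work surface, if the arm or the gripper's body presses on something with over 40 N, if the wrist force passes 120 N, or if a joint passes its speed limit or range.

## Working session

There is one attempt and no reset: what is moved stays moved. The work goes in short steps, Python scripts to look and compute and a tool call to move; the robot and the scene stay as the last step left them, time stands still between calls to the robot, and variables do not carry over. Pictures are saved under pics/ and viewed, at most 10 in all, crops included, and the job is handed in when it is done.

Besides the shell and the picture viewer there is one more tool, called after "Emit:" as a command line: name --argument value ..., lists and objects as JSON in quotes. play_rows: Moves the arm, as the interface text tells. Its arguments: {"type":"object","properties":{"translation":{"type":"array","items":{"type":"array","items":{"type":"number"}}},"delta_rot":{"type":"array","items":{"type":"array","items":{"type":"number"}}},"grip":{"type":"array","items":{"type":"number"}},"squeeze":{"type":"number"}},"required":["translation","delta_rot","grip"]}

```bash
mkdir -p pics; ls
python3 - <<'E'
from plant import r
import cv2,numpy as np
s=r.get_state();print(s['clock'],s['tool_pos'],s['eef_rot'],s['opening'])
ims=[]
for c in ['scene','side']:
    im=r.snapshot(c);ims.append(im)
    k=r.get_calibration(c);print(c,np.round(k['eye'],3),k['k1'],np.round(k['intrinsics'],1).tolist(),np.round(k['rotation'],3).tolist())
    for t in ['rest','board','clamp_handle','clamp_hinge','gauge','mark','board_end','board_tail','rest_edge','jar','gouge','log']:
        for d in r.look_for(c,t)[:3]: print(c,t,np.round(d['point'],3),round(d['confidence'],2))
    cv2.imwrite(f'pics/{c}0.png',im)
E
```

```text
pics
0.0 [ 0.16036207 -0.6035459   0.30190353] [ 9.91568794e-01  1.29578096e-01 -1.87239351e-04 -8.98769068e-04] 0.998287839050408
scene [1.16  0.79  0.723] -0.01385094905595961 [[417.4, 0.0, 260.4], [0.0, 417.4, 190.3], [0.0, 0.0, 1.0]] [0.136, 0.449, 0.842, 0.265]
scene rest [0.639 0.041 0.033] 0.55
scene board [ 0.604 -0.09   0.087] 0.67
scene clamp_handle [0.653 0.044 0.107] 0.82
scene clamp_hinge [0.638 0.039 0.033] 0.7
scene gauge [0.742 0.208 0.01 ] 0.59
scene mark [0.688 0.331 0.011] 0.96
scene mark [0.744 0.209 0.007] 0.95
scene mark [0.507 0.233 0.011] 0.57
scene board_end [ 0.607 -0.097  0.088] 0.8
scene board_tail [ 0.6   -0.096  0.087] 0.58
scene rest_edge [0.638 0.038 0.033] 0.81
scene jar [ 0.788 -0.126  0.051] 0.8
scene gouge [ 0.799 -0.001  0.016] 0.98
scene gouge [ 0.609 -0.094  0.09 ] 0.53
scene log [ 0.467 -0.298  0.042] 0.79
side [0.579 0.824 0.66 ] -0.14114381337603127 [[439.2, 0.0, 255.5], [0.0, 439.2, 195.5], [0.0, 0.0, 1.0]] [-0.017, 0.461, 0.887, -0.02]
side rest [0.616 0.044 0.028] 0.83
side rest [ 0.601 -0.087  0.091] 0.62
side board [ 0.602 -0.088  0.092] 0.57
side board [ 0.463 -0.299  0.05 ] 0.17
side clamp_hinge [0.615 0.041 0.036] 0.93
side gauge [0.68  0.325 0.012] 0.96
side gauge [0.501 0.235 0.011] 0.9
side gauge [0.74  0.213 0.011] 0.78
side mark [0.678 0.328 0.013] 0.87
side mark [0.501 0.24  0.012] 0.83
side mark [0.742 0.211 0.006] 0.56
side board_end [ 0.597 -0.091  0.088] 0.56
side board_end [0.647 0.044 0.106] 0.17
side board_tail [ 0.602 -0.085  0.089] 0.82
side rest_edge [0.616 0.048 0.027] 0.67
side gouge [ 0.791 -0.005  0.015] 0.79
side gouge [0.742 0.213 0.011] 0.7
side gouge [ 0.459 -0.299  0.047] 0.36
side log [ 0.465 -0.299  0.049] 0.87
```

Run:
```python
import cv2
for c in ['scene','side']:
    im=cv2.imread(f'pics/{c}0.png'); cv2.imwrite(f'pics/{c}0b.png',cv2.resize(im,(784,588),interpolation=cv2.INTER_CUBIC))
```

```text
(no output)
```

View pics/scene0b.png

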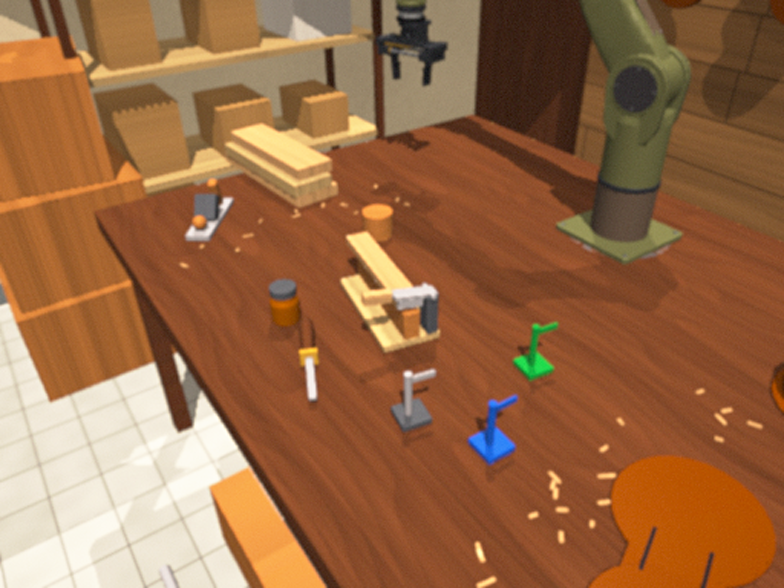

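View pics/side0b.png

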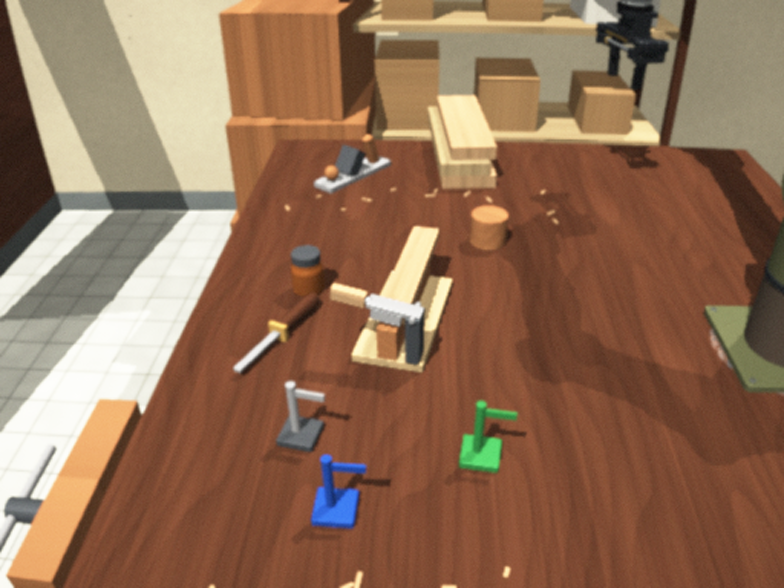

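The scene and side pictures show the grey gauge nearest the gouge (scene 405,395; side 300,415), blue and green look-alikes, and the lever shut across the board. I'll zoom in on the rest for exact points.

Run:
```python
import cv2,numpy as np
a=cv2.imread('pics/scene0.png')[145:285,215:315]; b=cv2.imread('pics/side0.png')[140:300,180:305]
a=cv2.resize(a,None,fx=4,fy=4,interpolation=cv2.INTER_CUBIC); b=cv2.resize(b,None,fx=3.2,fy=3.2,interpolation=cv2.INTER_CUBIC)
o=np.zeros((600,800,3),np.uint8);o[:a.shape[0],:400]=a;o[:b.shape[0],400:]=b
cv2.imwrite('pics/z.png',o)
```

```text
(no output)
```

View pics/z.png

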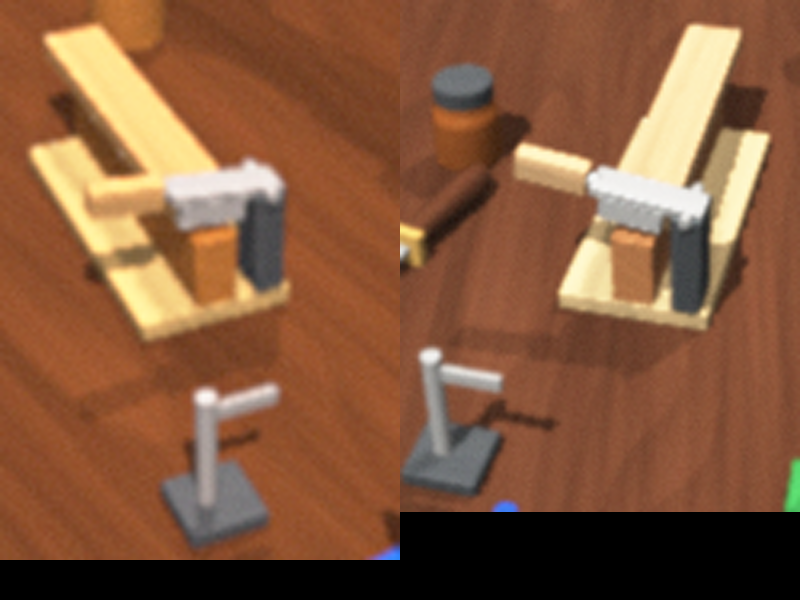

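The crop shows the board shut behind the lever, the ledge's orange end face (scene crop 197-237, 300), the foot's corners, and the pointer tip (scene 277,391; side 500,383). I'll fit the poses to these points.

```bash
cat > h.py <<'E'
import numpy as np
from scipy.spatial.transform import Rotation as R
def proj(k,P):
    q=(np.asarray(P)-k['eye'])@R.from_quat(k['rotation']).as_matrix()
    u=np.stack([q[:,0],-q[:,1]],1)/-q[:,2:]
    u=u*(1+k['k1']*(u**2).sum(1,keepdims=True))
    K=k['intrinsics'];return u*[K[0,0],K[1,1]]+[K[0,2],K[1,2]]
E
python3 - <<'E'
from h import *
from plant import r
from scipy.optimize import least_squares
ks=[r.get_calibration('scene'),r.get_calibration('side')]
# name: (scene, side) crop pixels
D={'f-':[(143,328),(561,293)],'f-b':[(147,339),(561,306)],'f+':[(288,284),(711,317)],'fr-':[(30,152),None],'fr+':[None,(770,133)],
'bl':[(45,37),(690,25)],'br':[(100,24),(741,30)],
'l-':[(197,304),(613,299)],'l+':[(238,298),(655,304)],
'h':[(87,195),(516,157)],'m':[(277,389),(501,382)],'p':[(205,393),(431,353)]}
def pts(v):
    x,y,a,L,bx,d,th,by,ba=v
    P=dict(zip(D,[(L,-.055,.015),(L,-.055,0),(L,.055,.015),(-L,-.055,.015),(-L,.055,.015),
     None,None,(.12,-.015,.015),(.12,.015,.015),(.105,.039-.125*np.cos(th),.097+.125*np.sin(th)),(d,-.036,.079),(d,-.08,.092)]))
    for n,s in(('bl',-1),('br',1)):
        P[n]=(bx-.26*np.cos(ba)-s*.0225*np.sin(ba),by-.26*np.sin(ba)+s*.0225*np.cos(ba),.088)
    X=np.array([P[n] for n in D]); c,s=np.cos(a),np.sin(a)
    return np.c_[x+c*X[:,0]-s*X[:,1],y+s*X[:,0]+c*X[:,1],X[:,2]]
def res(v,full=False):
    W=pts(v);o=[];n=[]
    for i,k in enumerate(ks):
        u=proj(k,W)
        for j,nm in enumerate(D):
            q=D[nm][i]
            if q is None: continue
            t=(215+q[0]/4,145+q[1]/4) if i==0 else (180+(q[0]-400)/3.2,140+q[1]/3.2)
            e=u[j]-t+0.0; o+=list(e);n.append((nm,i,np.round(e,1).tolist()))
    o+=[(v[8])/.02,v[7]/.004]
    return n if full else np.array(o)
# rest y axis ~ towards robot (-x world) ; x axis ~ +y world
s=least_squares(res,[.63,-.03,1.57,.12,.1,.28,.05,0,0],loss='soft_l1')
print(np.round(s.x,4),np.sqrt(np.mean(s.fun**2)));print(res(s.x,True))
np.save('fit.npy',s.x);print(np.round(pts(s.x),3))
E
```

```text
[ 6.0760e-01 -5.7300e-02  1.3647e+00  1.2020e-01  1.0290e-01  2.8330e-01
  1.5800e-01 -7.0000e-04  5.0000e-03] 0.5473110167714704
[('f-', 0, [0.4, -1.2]), ('f-b', 0, [-0.5, 0.4]), ('f+', 0, [0.9, -0.1]), ('fr-', 0, [0.2, -1.4]), ('bl', 0, [0.5, -0.2]), ('br', 0, [0.2, 0.2]), ('l-', 0, [0.5, 1.1]), ('l+', 0, [0.2, -0.1]), ('h', 0, [0.6, 0.6]), ('m', 0, [-0.1, 0.5]), ('p', 0, [0.6, 0.3]), ('f-', 1, [-0.8, -1.0]), ('f-b', 1, [-0.5, -0.0]), ('f+', 1, [-1.0, -0.9]), ('fr+', 1, [0.1, -0.4]), ('bl', 1, [-0.5, -0.5]), ('br', 1, [0.0, -0.1]), ('l-', 1, [-0.3, -0.2]), ('l+', 1, [-0.7, 0.3]), ('h', 1, [0.5, -0.4]), ('m', 1, [0.4, -0.3]), ('p', 1, [0.2, -0.2])]
[[ 0.686  0.049  0.015]
 [ 0.686  0.049  0.   ]
 [ 0.578  0.072  0.015]
 [ 0.637 -0.186  0.015]
 [ 0.529 -0.164  0.015]
 [ 0.599 -0.216  0.088]
 [ 0.555 -0.207  0.088]
 [ 0.647  0.057  0.015]
 [ 0.618  0.063  0.015]
 [ 0.712  0.028  0.117]
 [ 0.701  0.213  0.079]
 [ 0.744  0.204  0.092]]
```

Emit:
play_rows --translation '[[0, 0, 0], [0, 0, 0], [0, 0, 0], [0.011, -0.02, 0.001], [0.0218, -0.0406, 0.003], [0.0218, -0.0406, 0.003], [0.0218, -0.0406, 0.003], [0.0218, -0.0406, 0.003], [0.0218, -0.0406, 0.003], [0.0218, -0.0406, 0.003], [0.0218, -0.0406, 0.003], [0.0218, -0.0406, 0.003], [0.0218, -0.0406, 0.003], [0.0218, -0.0406, 0.003], [0.0218, -0.0406, 0.003], [0.0218, -0.0406, 0.003], [0.0218, -0.0406, 0.003], [0.0218, -0.0406, 0.003], [0.0218, -0.0406, 0.003], [0.0218, -0.0406, 0.003]]' --delta_rot '[[0, 0, 8.9], [0, 0, 8.9], [0, 0, 8.9], [0, 0, 0], [0, 0, 0], [0, 0, 0], [0, 0, 0], [0, 0, 0], [0, 0, 0], [0, 0, 0], [0, 0, 0], [0, 0, 0], [0, 0, 0], [0, 0, 0], [0, 0, 0], [0, 0, 0], [0, 0, 0], [0, 0, 0], [0, 0, 0], [0, 0, 0]]' --grip '[1, 1, 1, 1, 1, 1, 1, 1, 1, 1, 1, 1, 1, 1, 1, 1, 1, 1, 1, 1]'

```text
clock: 3.8
tool_pos: [0.6508, -0.0209, 0.2537]
eef_rot: [0.995, -0.103, 0.0, 0.0]
contact_force: [0.7, 0.0, 0.2]
opening: 1.001
finger_force: 0.0
```

Emit:
play_rows --translation '[[0.0165, -0.031, 0.001], [0.0165, -0.031, 0.001], [0, 0, 0], [0, 0, 0]]' --delta_rot '[[0, 0, 0], [0, 0, 0], [0, 0, 0], [0, 0, 0]]' --grip '[1, 1, 1, 1]'

```text
clock: 4.3
tool_pos: [0.6943, 0.0306, 0.2515]
eef_rot: [0.995, -0.103, -0.0, 0.001]
contact_force: [-0.1, -1.1, -0.4]
opening: 1.001
finger_force: 0.0
```

```bash
cat >> h.py <<'E'
F=np.load('fit.npy')
def w2r(p):
    c,s=np.cos(F[2]),np.sin(F[2]);d=np.array(p[:2])-F[:2]
    return np.array([c*d[0]+s*d[1],-s*d[0]+c*d[1],p[2]])
def r2w(p):
    c,s=np.cos(F[2]),np.sin(F[2]);return np.array([F[0]+c*p[0]-s*p[1],F[1]+s*p[0]+c*p[1],p[2]])
def st():
    from plant import r
    s=r.get_state();M=R.from_quat(s['eef_rot'])
    print('t',round(s['clock'],2),'tcp_rest',np.round(w2r(s['tool_pos'])*1e3,1),'yaw err',np.round(np.degrees(R.from_matrix(R.from_euler('z',F[2]-np.pi/2).as_matrix()@np.diag([-1,1,-1])@np.diag([1,1,1])).inv().__mul__(M).as_rotvec()),1),
     'q',np.round(s['q'],2),'F',np.round(s['contact_force'],1),'op',round(s['opening']*88,1),'ff',np.round(s['finger_force'],1))
E
python3 - <<'E'
from h import *
from plant import r
import cv2
st()
im=r.snapshot('wrist');k=r.get_calibration('wrist')
for t in ['clamp_handle','board']:
    for d in r.look_for('wrist',t)[:2]:print(t,np.round(w2r(d['point'])*1e3),round(d['confidence'],2))
im=cv2.resize(im,None,fx=1.5,fy=1.5)
def L(P,c):
    u=proj(k,np.array([r2w(p) for p in P]))*1.5
    cv2.polylines(im,[np.int32(u)],False,c,1)
a=.15
h=lambda x,l,o:(x,.039-l*np.cos(a)+o*np.sin(a),.097+l*np.sin(a)+o*np.cos(a))
L([h(.098,.083,.011),h(.098,.125,.011),h(.112,.125,.011),h(.112,.083,.011)],(255,0,255))
L([(F[4],-.0225,.088),(F[4]-.26,-.0225,.088),(F[4]-.26,.0225,.088),(F[4],.0225,.088)],(255,0,0))
cv2.imwrite('pics/w1.png',im)
E
```

```text
t 4.3 tcp_rest [103.7 -66.9 251.5] yaw err [-1.0e-01  1.0e-01 -1.8e+02] q [-0.15  0.84  0.07  1.38 -0.07  0.92 -1.83] F [-0.1 -1.1 -0.4] op 88.1 ff 0.0
clamp_handle [101. -31. 111.] 0.81
board [41. -8. 86.] 0.89
board [ 26. -27.  17.] 0.42
```

View pics/w1.png

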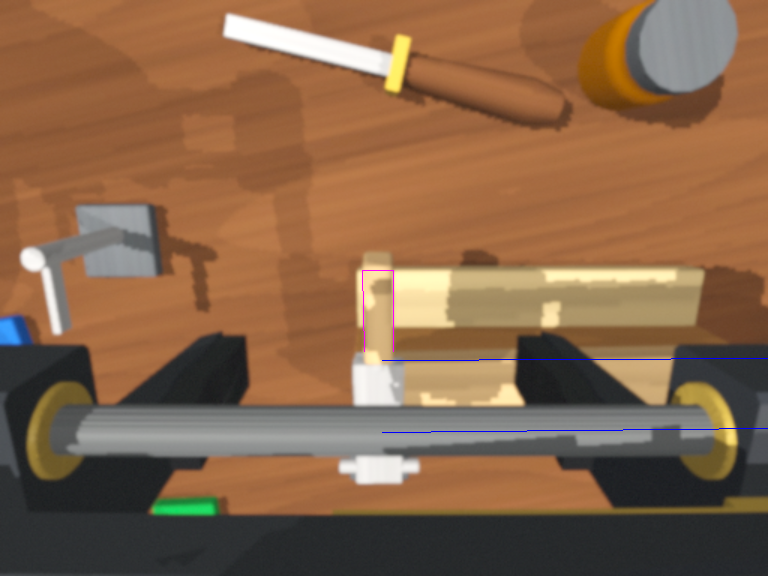

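The wrist picture shows the handle at (378, 255-350) just where the fit puts it, so I descend and pinch.

Emit:
play_rows --translation '[[0, -0.001, 0.02], [0, 0, 0.02], [0, 0, 0.02], [0, 0, 0.02], [0, 0, 0.018], [0, 0, 0], [0, 0, 0], [0, 0, 0], [0, 0, 0], [0, 0, 0], [0, 0, 0], [0, 0, 0], [0, 0, 0], [0, 0, 0], [0, 0, 0]]' --delta_rot '[[0, 0, 0], [0, 0, 0], [0, 0, 0], [0, 0, 0], [0, 0, 0], [0, 0, 0], [0, 0, 0], [0, 0, 0], [0, 0, 0], [0, 0, 0], [0, 0, 0], [0, 0, 0], [0, 0, 0], [0, 0, 0], [0, 0, 0]]' --grip '[1, 1, 1, 1, 1, 0, -0.5, -1, -1, -1, -1, -1, -1, -1, -1]' --squeeze 12

```text
clock: 6.32
tool_pos: [0.6949, 0.0321, 0.1536]
eef_rot: [0.995, -0.103, -0.0, 0.0]
contact_force: [0.1, -2.2, 0.4]
opening: 0.157
finger_force: 12.0
```

Run:
```python
from h import *
st()
# arc deltas from a0, radius r
a0=np.arctan2(.109-.097,.039+.067); rad=np.hypot(.012,.106); print(a0,rad)
A=np.linspace(a0,2.72,25);y=.039-rad*np.cos(A);z=.097+rad*np.sin(A)
print([[round(-a,4),0,round(-b,4)] for a,b in zip(np.diff(y),np.diff(z))])
```

```text
t 6.33 tcp_rest [105.4 -67.2 153.6] yaw err [-0.0e+00  1.0e-01 -1.8e+02] q [-0.14  0.96  0.06  1.44 -0.07  0.74 -1.83] F [ 0.1 -2.2  0.4] op 13.8 ff 12.0
0.11272761159037752 0.10667708282475669
[[np.float64(-0.0019), 0, np.float64(-0.0114)], [np.float64(-0.0032), 0, np.float64(-0.0111)], [np.float64(-0.0043), 0, np.float64(-0.0107)], [np.float64(-0.0055), 0, np.float64(-0.0102)], [np.float64(-0.0066), 0, np.float64(-0.0095)], [np.float64(-0.0076), 0, np.float64(-0.0088)], [np.float64(-0.0085), 0, np.float64(-0.0079)], [np.float64(-0.0093), 0, np.float64(-0.0069)], [np.float64(-0.01), 0, np.float64(-0.0059)], [np.float64(-0.0105), 0, np.float64(-0.0048)], [np.float64(-0.011), 0, np.float64(-0.0036)], [np.float64(-0.0113), 0, np.float64(-0.0024)], [np.float64(-0.0115), 0, np.float64(-0.0012)], [np.float64(-0.0116), 0, np.float64(0.0001)], [np.float64(-0.0115), 0, np.float64(0.0014)], [np.float64(-0.0113), 0, np.float64(0.0026)], [np.float64(-0.0109), 0, np.float64(0.0038)], [np.float64(-0.0105), 0, np.float64(0.005)], [np.float64(-0.0099), 0, np.float64(0.0061)], [np.float64(-0.0091), 0, np.float64(0.0071)], [np.float64(-0.0083), 0, np.float64(0.0081)], [np.float64(-0.0074), 0, np.float64(0.0089)], [np.float64(-0.0064), 0, np.float64(0.0097)], [np.float64(-0.0053), 0, np.float64(0.0103)]]
```

Emit:
play_rows --translation '[[-0.0019, 0, -0.0114], [-0.0032, 0, -0.0111], [-0.0043, 0, -0.0107], [-0.0055, 0, -0.0102], [-0.0066, 0, -0.0095], [-0.0076, 0, -0.0088], [-0.0085, 0, -0.0079], [-0.0093, 0, -0.0069], [-0.01, 0, -0.0059], [-0.0105, 0, -0.0048], [-0.011, 0, -0.0036], [-0.0113, 0, -0.0024], [-0.0115, 0, -0.0012], [-0.0116, 0, 0.0001]]' --delta_rot '[[0, 0, 0], [0, 0, 0], [0, 0, 0], [0, 0, 0], [0, 0, 0], [0, 0, 0], [0, 0, 0], [0, 0, 0], [0, 0, 0], [0, 0, 0], [0, 0, 0], [0, 0, 0], [0, 0, 0], [0, 0, 0]]' --grip '[-1, -1, -1, -1, -1, -1, -1, -1, -1, -1, -1, -1, -1, -1]'

```text
clock: 8.07
tool_pos: [0.583, 0.0554, 0.2474]
eef_rot: [0.995, -0.103, -0.001, 0.001]
contact_force: [2.5, -4.9, -8.8]
opening: 0.159
finger_force: 12.0
```

Emit:
play_rows --translation '[[-0.0115, 0, 0.0014], [-0.0113, 0, 0.0026], [-0.0109, 0, 0.0038], [-0.0105, 0, 0.005], [-0.0099, 0, 0.0061], [-0.0091, 0, 0.0071], [-0.0083, 0, 0.0081], [-0.0074, 0, 0.0089], [-0.0064, 0, 0.0097], [-0.0053, 0, 0.0103], [0, 0, 0], [0, 0, 0]]' --delta_rot '[[0, 0, 0], [0, 0, 0], [0, 0, 0], [0, 0, 0], [0, 0, 0], [0, 0, 0], [0, 0, 0], [0, 0, 0], [0, 0, 0], [0, 0, 0], [0, 0, 0], [0, 0, 0]]' --grip '[-1, -1, -1, -1, -1, -1, -1, -1, -1, -1, -1, -1]'

```text
clock: 9.57
tool_pos: [0.4976, 0.073, 0.1863]
eef_rot: [0.995, -0.104, 0.003, 0.0]
contact_force: [3.7, -8.5, 3.7]
opening: 0.156
finger_force: 12.0
```

Run:
```python
from h import *
from plant import r
import cv2
st()
for c in ['scene','side']:
    im=r.snapshot(c)
    k=r.get_calibration(c)
    for t in ['clamp_handle','board']:
        for d in r.look_for(c,t)[:1]:print(c,t,np.round(w2r(d['point'])*1e3),round(d['confidence'],2))
    cv2.imwrite(f'pics/{c}1.png',im)
```

```text
t 9.57 tcp_rest [105.  134.4 186.3] yaw err [   0.5   -0.  -179.9] q [-0.27  0.73  0.05  2.04 -0.09  0.37 -1.93] F [ 3.7 -8.5  3.7] op 13.8 ff 12.0
scene clamp_handle [116.  72. 130.] 0.61
scene board [-3. -5. 83.] 0.81
side clamp_handle [118.  74. 124.] 0.68
side board [ 2.  2. 88.] 0.78
```

The lever is at 2.71 rad, against its stop. I'll release it, rise, and go over to the board's tail end.

Emit:
play_rows --translation '[[0, 0, 0], [0, 0, 0], [0, 0, 0], [0, 0, 0], [0, 0, -0.03], [0, 0, -0.035], [0, 0, -0.035], [0.0149, 0.027, 0], [0.0149, 0.027, 0], [0.0149, 0.027, 0], [0.0149, 0.027, 0], [0.0149, 0.027, 0], [0.0149, 0.027, 0], [0.0149, 0.027, 0], [0.0149, 0.027, 0], [0.0149, 0.027, 0]]' --delta_rot '[[0, 0, 0], [0, 0, 0], [0, 0, 0], [0, 0, 0], [0, 0, 0], [0, 0, 0], [0, 0, 0], [0, 0, 0], [0, 0, 0], [0, 0, 0], [0, 0, 0], [0, 0, 0], [0, 0, 0], [0, 0, 0], [0, 0, 0], [0, 0, 0]]' --grip '[0, 1, 1, 1, 1, 1, 1, 1, 1, 1, 1, 1, 1, 1, 1, 1]'

```text
clock: 11.88
tool_pos: [0.5775, -0.1917, 0.2848]
eef_rot: [0.995, -0.103, -0.0, -0.0]
contact_force: [0.5, 0.9, 0.4]
opening: 1.003
finger_force: 0.0
```

Emit:
play_rows --translation '[[0, 0, 0], [0, 0, 0], [0, 0, 0], [0, 0, 0], [0, 0, 0], [0, 0, 0], [0, 0, 0], [0, 0, 0], [0, 0, 0], [0, 0, 0], [0, 0, 0]]' --delta_rot '[[0, 0, -9], [0, 0, -9], [0, 0, -9], [0, 0, -9], [0, 0, -9], [0, 0, -9], [0, 0, -9], [0, 0, -9], [0, 0, -9], [0, 0, -9], [0, 0, 0]]' --grip '[1, 1, 1, 1, 1, 1, 1, 1, 1, 1, 1]'

```text
clock: 13.25
tool_pos: [0.5771, -0.1911, 0.2847]
eef_rot: [0.777, 0.63, -0.0, -0.0]
contact_force: [0.0, -0.2, 0.4]
opening: 0.995
finger_force: 0.0
```

Run:
```python
from h import *
from plant import r
import cv2
st()
ims=[]
def L(im,k,P,c):
    u=proj(k,np.array([r2w(p) for p in P]))
    cv2.polylines(im,[np.int32(u*16)],False,c,1,shift=4)
for c in ['side','wrist']:
    im=r.snapshot(c);k=r.get_calibration(c)
    for t in ['clamp_handle','board','board_tail']:
        for d in r.look_for(c,t)[:1]:print(c,t,np.round(w2r(d['point'])*1e3),round(d['confidence'],2))
    b,a=F[7],F[8]
    f=lambda s,l:(F[4]+l,b+l*a+s*.0225,.088)
    L(im,k,[f(-1,0),f(-1,-.26),f(1,-.26),f(1,0),f(-1,0)],(255,0,0))
    if c=='side': im=im[100:300,130:330]
    ims.append(cv2.resize(im,(400,400) if c=='side' else (400,300)))
o=np.zeros((400,800,3),np.uint8);o[:,:400]=ims[0];o[:300,400:]=ims[1];cv2.imwrite('pics/b.png',o)
```

```text
t 13.25 tcp_rest [-137.2    2.5  284.7] yaw err [ 0.   0.1 90.1] q [ 0.48  0.71 -0.41  1.63  0.35  0.88 -0.28] F [ 0.  -0.2  0.4] op 87.6 ff 0.0
side clamp_handle [119.  99. 130.] 0.56
side board [ 1. -1. 86.] 0.78
side board_tail [ 4.  3. 88.] 0.92
wrist board [-63.   0.  85.] 0.7
wrist board_tail [-67.   2.  87.] 0.97
```

View pics/b.png

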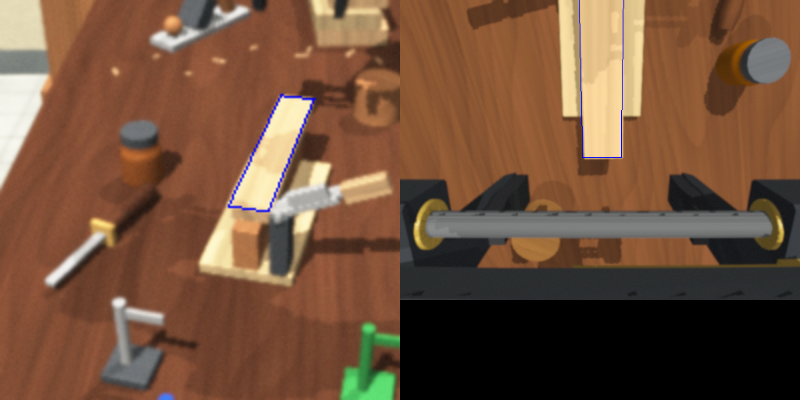

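The blue outline of the fit lies right on the board in both pictures. The tail end is at (600,157) in the wrist part, and the lever lies open on the +y side. I'll descend and grasp.

Emit:
play_rows --translation '[[0, 0.002, 0.03], [0, 0.002, 0.03], [0, 0, 0.03], [0, 0, 0.03], [0, 0, 0.02], [0, 0, 0.015], [0, 0, 0.0047], [0, 0, 0], [0, 0, 0], [0, 0, 0], [0, 0, 0], [0, 0, 0], [0, 0, 0], [0, 0, 0], [0, 0, 0]]' --delta_rot '[[0, 0, 0], [0, 0, 0], [0, 0, 0], [0, 0, 0], [0, 0, 0], [0, 0, 0], [0, 0, 0], [0, 0, 0], [0, 0, 0], [0, 0, 0], [0, 0, 0], [0, 0, 0], [0, 0, 0], [0, 0, 0], [0, 0, 0]]' --grip '[1, 1, 1, 1, 1, 1, 1, 1, 0.5, 0, 0, -0.2, -0.5, -1, -1]' --squeeze 15

```text
clock: 15.52
tool_pos: [0.5814, -0.1919, 0.1254]
eef_rot: [0.776, 0.631, 0.0, 0.0]
contact_force: [0.1, 0.1, 0.7]
opening: 0.51
finger_force: 15.0
```

```bash
python3 -c "
from h import *
st()"
```

```text
t 15.53 tcp_rest [-137.1   -1.9  125.4] yaw err [-0. -0. 90.] q [ 0.41  0.93 -0.31  1.72  0.47  0.57 -0.38] F [0.1 0.1 0.7] op 44.9 ff 15.0
```

Emit:
play_rows --translation '[[0.005, 0, 0], [0.01, 0, 0], [0.012, 0, 0], [0.012, 0, 0], [0.012, 0, 0], [0.012, 0, 0], [0.012, 0, 0], [0.012, 0, 0], [0.012, 0, 0], [0.012, 0, 0], [0.012, 0, 0], [0.012, 0, 0], [0.012, 0, 0], [0.012, 0, 0], [0.008, 0, 0], [0.003, 0, 0], [0, 0, 0], [0, 0, 0]]' --delta_rot '[[0, 0, 0], [0, 0, 0], [0, 0, 0], [0, 0, 0], [0, 0, 0], [0, 0, 0], [0, 0, 0], [0, 0, 0], [0, 0, 0], [0, 0, 0], [0, 0, 0], [0, 0, 0], [0, 0, 0], [0, 0, 0], [0, 0, 0], [0, 0, 0], [0, 0, 0], [0, 0, 0]]' --grip '[-1, -1, -1, -1, -1, -1, -1, -1, -1, -1, -1, -1, -1, -1, -1, -1, -1, -1]'

```text
clock: 17.77
tool_pos: [0.6163, -0.0246, 0.1254]
eef_rot: [0.776, 0.631, 0.0, -0.0]
contact_force: [0.6, -1.8, 5.9]
opening: 0.51
finger_force: 15.0
```

Run:
```python
from h import *
from plant import r
import cv2
st()
ims=[]
for c,x,y in (('scene',235,190),('side',180,200)):
    im=r.snapshot(c);k=r.get_calibration(c)
    im=cv2.resize(im[y:y+110,x:x+100],None,fx=4,fy=4,interpolation=cv2.INTER_CUBIC)
    ims.append(im)
cv2.imwrite('pics/e.png',np.hstack(ims))
```

```text
t 17.77 tcp_rest [ 33.7  -1.8 125.4] yaw err [-0.  0. 90.] q [ 0.12  0.93 -0.27  1.71  0.41  0.56 -0.61] F [ 0.6 -1.8  5.9] op 44.9 ff 15.0
```

View pics/e.png

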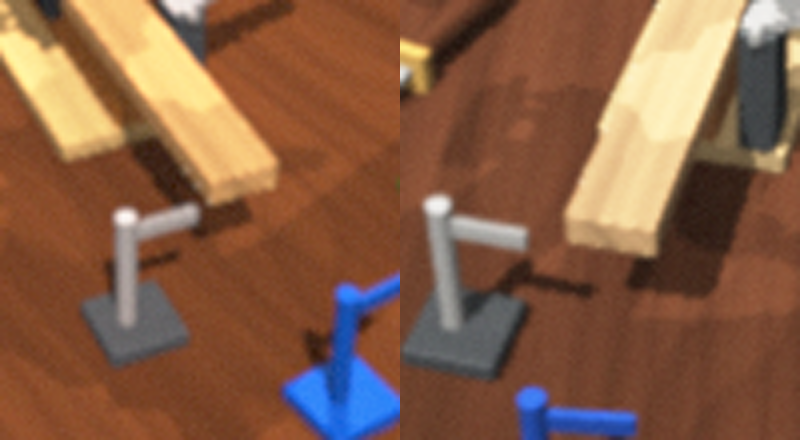

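The end face is visible in both views (scene part 208-279, 160-205; side part 567-660, 215-255) and stops a little short of the pointer tip (198,215 / 526,237). I'll triangulate both.

Run:
```python
from h import *
from plant import r
from scipy.optimize import least_squares
ks=[r.get_calibration('scene'),r.get_calibration('side')]
D={'t-':((208,191),(567,215)),'t+':((279,161),(660,236)),'b-':((211,205),(567,240)),'b+':((277,187),(657,255)),'mark':((197,214),(525,238)),'post':((126,216),(438,202))}
for n,(a,b) in D.items():
    T=np.array([(235+a[0]/4,190+a[1]/4),(180+(b[0]-400)/4,200+b[1]/4)])
    s=least_squares(lambda P:(np.array([proj(k,[P])[0] for k in ks])-T).ravel(),[.68,.2,.08])
    print(n,np.round(w2r(s.x)*1e3,1),round(np.abs(s.fun).max(),2))
# planar joint fit: end x (rest), mark d using known geometry
def f(v):
    e,y,d,dz=v;o=[]
    P=[(e,y-.0225,.088+dz),(e,y+.0225,.088+dz),(e,y-.0225,.07+dz),(e,y+.0225,.07+dz),(d,-.036,.079+dz),(d,-.08,.092+dz)]
    for i,k in enumerate(ks):
        u=proj(k,[r2w(p) for p in P])
        for j,n in enumerate(D):
            q=D[n][i];o+=list(u[j]-((235+q[0]/4,190+q[1]/4) if i==0 else (180+(q[0]-400)/4,200+q[1]/4)))
    return np.array(o)
s=least_squares(f,[.274,0,.283,0],loss='soft_l1');print(np.round(s.x*1e3,1),np.round(s.fun,1),'togo',(s.x[2]-s.x[0])*1e3)
```

```text
t- [267.2 -21.7  79.6] 0.92
t+ [268.8  26.2  82.4] 0.91
b- [271.4 -20.7  69.1] 0.06
b+ [269.6  24.2  67.3] 0.36
mark [285.1 -36.8  79. ] 0.15
post [283.5 -80.8  91.1] 0.0
[270.5   2.  282.6  -2.5] [ 0.8 -2.1  0.1  0.5 -0.1  0.2  0.2 -0.3 -0.2 -0.1  0.2  0.2 -0.2 -0.2
 -1.  -1.5  0.3  0.3  0.   0.6  0.9  0.2  0.7  0.4] togo 12.112969220872294
```

Emit:
play_rows --translation '[[0.004, 0, 0], [0.004, 0, 0], [0.002, 0, 0], [0, 0, 0], [0, 0, 0], [0, 0, 0]]' --delta_rot '[[0, 0, 0], [0, 0, 0], [0, 0, 0], [0, 0, 0], [0, 0, 0], [0, 0, 0]]' --grip '[-1, -1, -1, -1, -1, -1]'

```text
clock: 18.62
tool_pos: [0.6182, -0.0155, 0.1254]
eef_rot: [0.776, 0.631, 0.0, 0.0]
contact_force: [-0.3, -4.5, 5.3]
opening: 0.507
finger_force: 15.0
```

Run:
```python
from h import *
from plant import r
import cv2
st()
ims=[]
for c,x,y in (('scene',262,220),('side',188,230)):
    # average several frames to cut noise
    A=np.mean([r.snapshot(c).astype(float) for _ in range(6)],0).astype(np.uint8);k=r.get_calibration(c)
    n='pics/avg_%s.png'%c;cv2.imwrite(n,A)
    ims.append(cv2.resize(A[y:y+50,x:x+50],None,fx=8,fy=8,interpolation=cv2.INTER_CUBIC))
cv2.imwrite('pics/g.png',np.hstack(ims))
```

```text
t 18.62 tcp_rest [ 43.   -1.9 125.4] yaw err [-0. -0. 90.] q [ 0.1   0.93 -0.27  1.7   0.41  0.57 -0.62] F [-0.3 -4.5  5.3] op 44.7 ff 15.0
```

View pics/g.png

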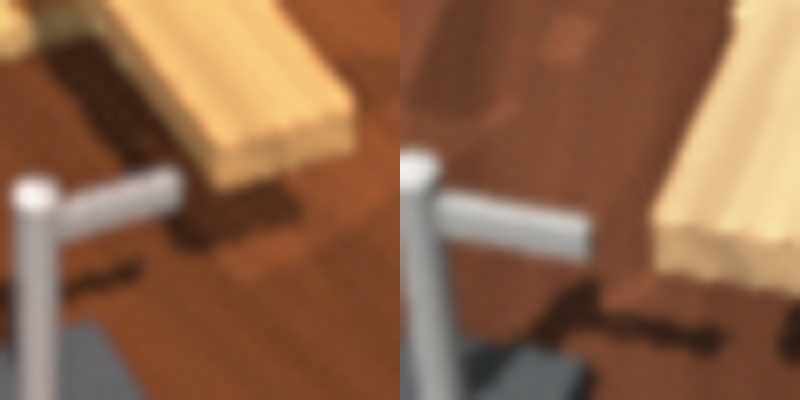

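The pointer tip sits at (182,188) in the scene part and (590,238) in the side part. The board's near end edge is at (215,152-190) and (653,220-270), so the end is nearly level.

Run:
```python
from h import *
from plant import r
from scipy.optimize import least_squares
ks=[r.get_calibration('scene'),r.get_calibration('side')]
D={'t-':((213,152),(652,220)),'t+':((355,108),None),'b-':((218,190),(655,270)),'b+':((352,148),None),'mark':((182,188),(590,238)),'post':((36,190),(418,165))}
def f(v):
    e,y,d,dz=v[:4];o=[]
    P=[(e,y-.0225,.088+dz),(e,y+.0225,.088+dz),(e,y-.0225,.07+dz),(e,y+.0225,.07+dz),(d,-.036,.079+dz),(d,-.08,.092+dz)]
    for i,k in enumerate(ks):
        u=proj(k,[r2w(p) for p in P])
        for j,n in enumerate(D):
            q=D[n][i]
            if q: o+=list(u[j]+v[4+2*i:6+2*i]-((262+q[0]/8,220+q[1]/8) if i==0 else (188+(q[0]-400)/8,230+q[1]/8)))
    return np.array(list(o)+list(v[4:]/1.0))
s=least_squares(f,[.274,0,.283,0]+[0]*4,loss='soft_l1');print(np.round(s.x[:4]*1e3,1),s.x[4:].round(1),np.round(s.fun,1),'togo',(s.x[2]-s.x[0])*1e3)
for i,k in enumerate(ks):
    u=proj(k,[r2w((.28,-.02,.079)),r2w((.29,-.02,.079))]);print('px per 10mm',u[1]-u[0])
```

```text
[280.7   0.9 282.5  -2.5] [-0.  -0.1 -0.   0.1] [ 0.7 -0.8  0.  -0.2 -0.2  0.3  0.   0.6 -0.8 -0.2  0.2  0.3 -0.2 -0.5
 -0.   0.1  0.4  0.  -0.1  0.3 -0.  -0.1 -0.   0.1] togo 1.8121421211818034
px per 10mm [1.9010286  2.59460992]
px per 10mm [-1.65830803  3.5182243 ]
```

Emit:
play_rows --translation '[[0.0013, 0, 0], [0, 0, 0], [0, 0, 0], [0, 0, 0], [0, 0, 0], [0, 0, 0]]' --delta_rot '[[0, 0, 0], [0, 0, 0], [0, 0, 0], [0, 0, 0], [0, 0, 0], [0, 0, 0]]' --grip '[-1, -1, -1, -1, -1, -1]'

```text
clock: 19.98
tool_pos: [0.6185, -0.0146, 0.1254]
eef_rot: [0.776, 0.63, -0.0, 0.0]
contact_force: [-0.6, -4.4, 5.3]
opening: 0.51
finger_force: 15.0
```

Run:
```python
from h import *
from plant import r
st(); print(r.finish_job())
```

```text
t 19.98 tcp_rest [ 44.   -1.9 125.4] yaw err [ 0. -0. 90.] q [ 0.1   0.93 -0.27  1.7   0.41  0.57 -0.62] F [-0.6 -4.4  5.3] op 44.9 ff 15.0
the job is handed in; nothing more can be done
None
```

I handed the job in at 20 s, and no verdict came back: the clamp lever is open at its stop (about 2.71 rad), and the board is held on the rest with 15 N, its end within about 1 mm of the pointer by my last estimate.

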